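# Open the dial-locked pad locker

## Robot

A 6-joint arm with a two-finger parallel gripper is mounted at the origin on a cart in front of the work surface, level with it; the furniture and walls round the work are solid. World frame = base frame: x ahead of the robot, y to its left, z up, the work surface at z = 0. Lengths are in m, angles in rad, forces in N, time in s.
With the tool pointing down it reaches from about 0.2 to 0.875 m from the base axis. Payload 3.4 kg.
Tool frame: the origin (TCP) lies between the finger pads; the fingertips stand 25 mm ahead of it and the grasp point (between the pads) lies 6 mm ahead of it (r.nose_length is the z of the fingertips in the tool frame, in m); z points along the fingers, x is the direction in which the jaws open and shut, and the axes are right-handed (so a half turn about z gives the same grasp; the last joint's range is limited). The gripper opens to 94 mm and grips with 3 to 60 N. Pads are 16 mm wide; open, the fingers measure 119 mm over their backs; the gripper's body (75 mm by 177 mm) begins 78 mm behind the grasp point.
Start: joints at [-1.454, 0.276, 1.505, -0, 1.361, -0.121], TCP at [0.135, -0.559, 0.23] pointing down, gripper open.
Joint ranges: [-2.89, 2.89], [-0.75, 2.08], [0.22, 2.7], [-1.18, 4.32], [0.11, 2.71], [-2.7, 2.7]. Speed limits (rad/s): [2.57, 2.57, 3.14, 3.14, 3.14, 3.14].

## Interface

Orientations are given as a unit quaternion [w, x, y, z].
In Python, from plant import r, gripper_to, inverse_kinematics, vision, models, telemetry gives the robot as it stands. Calls block until the motion is done:
- r.move_to(position, orientation): joint-space move of the TCP to a pose.
- r.move_l(position, rot=None, vel=0.15, guard=None): straight line of the TCP; rot=None keeps the orientation; vel is the mean speed in m/s. With guard (N) it stops when the force on the tool has changed by that much, and returns True; else False.
- r.movej(angles): joint-space move.
- gripper_to(opening, f_grip=None): finger opening in m; f_grip is the grip in N (None keeps the last); returns when the fingers have stopped.
- r.hold(seconds).
- inverse_kinematics(position, orientation): joint angles nearest the present ones, or None.
- vision.snapshot(name): name is "scene" or "top" or "wrist"; returns the picture (384x512x3 uint8, red, green, blue); there is no depth.
- vision.get_calibration(name): a dict with "fx", "fy", "cx", "cy" (pixels), "position" and "orientation" of the camera in the world. Camera axes: x right, y down, z forward; pixel columns grow to the right and rows downward; lengths in m; the calibration is good to about 2 mm. The wrist camera is an equidistant fisheye: a pixel r from the principal point sees the ray r / f radians off the axis. A picture is of the moment at which its call begins: read the wrist's pose just before it. get_calibration takes no time and is no camera call; for the wrist camera it gives the pose at the moment of the call.
A pose or a line that the arm cannot do raises r.PlanningError and nothing moves.
- r.sign_off(): hands the job in, once; it reports no verdict.
Trained networks look in the newest picture that a camera, given by its name, has taken for a name from the list of things; names that differ only in an ending like _2 or _b are one class to them, and where a whole thing is asked for, a point or a joint stands for the part that bears it (a point fixed in the world has none). Each returns a list of dicts, best first, with "score" (0 to 1); they miss things now and then, are a little off and sometimes report something else, mostly with a low value. They report only what shows in the picture. A call takes as long as a camera call.
- models.boxes_of(thing, camera): "at" ([x, y, z] in m, in world coordinates, good to about 4 mm: the middle of the surface that is visible of it).
- models.regions_of(thing, camera): "pixels" (384x512 bool, what is visible of it).
- models.mark_of(thing, camera): "at" ([x, y, z] in m, in world coordinates, good to about 4 mm: a listed point, or the origin of a listed thing).
Readings, each from a call of its own:
- telemetry.current_t(): time.
- telemetry.current_joints(): joint angles.
- telemetry.current_dq(): joint speeds.
- telemetry.current_joint_efforts(): joint torques, N m.
- telemetry.current_ee_pos(): TCP position.
- telemetry.current_tool_rot(): TCP orientation.
- telemetry.current_wrist_force(): force on the tool from outside, world axes, zero at the start.
- telemetry.current_torque(): the same for the moment, N m.
- telemetry.current_opening(): finger opening in m.
Only numpy, scipy, OpenCV 4.12 (cv2) and the standard library are available. Lean on these libraries where they do the work, as an engineer would, in place of code of your own. Each camera call takes 0.05 s, during which the arm holds its last target. There are 200 camera calls.

## Task

Open the blue pad locker (left and right as seen facing its dial panel): set its left dial to four (the group of four dots at the red mark); the right dial's number has been forgotten, so feel for it, turning that dial on clockwise from one until the bolt inside drops and the dial stops. Then slide the yellow cover all the way to the left to uncover the pad, let go, and do not disturb the jar, the torch and the tin that stand by the locker.

Things in the scene. Friction and masses are not known exactly. Their poses are not given: they have to be found in the camera images.
- locker: Blue steel locker, fixed, 215 mm deep, 250 mm wide, standing sideways: its dial panel faces the robot's right. Origin on the table, 100 mm behind its front edge, mid-width; x to its back, y to its own left (about towards the robot), z up. Sloping panel at x = -100 to 0 mm, then a level deck 102.7 mm high to x = 115 mm with 10 mm high rails on both edges. The bay under the cover holds a yellow pad.
- face: The sloping panel, rising from 30 mm at the front to 102.7 mm, 36 degrees from level. Origin at the middle of its surface; x up the slope, y to the locker's left, z square out of it. The dials stand at y = +60 mm (left) and -60 mm (right), with axes along z: turn them with the tool tilted 36 degrees. A red index mark lies up-slope of each dial.
- left_dial (a joint): Left dial's angle (rad), growing clockwise as seen looking at the panel. 0 = one at the red index; each further number is 1.047 more, so four is 3.142. Range 0 to 5.24. Turning takes about 0.15 N m; it stays where left. Inside, a sprung bolt rests on wheels of both dials and drops only when this dial is at four (within 0.14) and the right dial is at its number.
- left_dial_grip (a point): Middle of the left grip bar, on the dial's axis, 22 mm out from the panel; x along the bar to its white-line end, y across it, z out of the panel; turns with the dial. Grey bar 64 mm long, 14 mm thick, top 37 mm out, on a black disc 88 mm across, face 7.5 mm out (15 mm within 24 mm of the axis). Numbers one to six are groups of 1 to 6 white dots near the rim; one is at the white-line end.
- right_dial (a joint): Right dial's angle (rad), same build and sense. Starts at 0 to 0.35. Its hidden number lies anywhere from 1.0 to 2.6, also between dot groups. Turning takes about 0.15 N m; when the bolt drops the dial stops dead: the torque rises past 0.5 N m within some 0.1 rad. If it turns on past 2.8 unstopped, the left dial is not near enough to four.
- right_dial_grip (a point): Middle of the right dial's grip bar, on the dial's axis, 22 mm out from the panel; same build and axes as the left.
- cover (a joint): How far the yellow cover is open (m): 0 = shut, 0.105 = fully open at its stop. It slides along the locker's +y (its left) with about 2 N of friction and stays where left. With the bolt up it is blocked after about 2 mm; once the bolt has dropped (and so holds both dials, with about 0.1 rad of play) it is free.
- cover_grip (a point): Middle of the dark upright tab on the yellow cover, 24 mm above the deck; x to the locker's back, y in the opening direction, z up; moves with the cover. Tab 50 mm long (x), 14 mm thick (y), foot 9 mm and top 38 mm above the deck. A fixed blue air hose hangs by the robot's left shoulder (x 50, y 210 mm): an arm that would touch it can grip the tab leaning 30 to 48 degrees towards the panel side.
- jar_purple: Purple screw-lid jar, 60 mm across, 72 mm high, loose, behind the locker. Origin: centre of its underside. Bystander.
- torch: Dark grey torch standing upright, 31 mm across, 109 mm high, loose, behind the locker. Origin: centre of its underside. Bystander.
- wax_tin: Flat wax tin with a red lid, 80 mm across, 34 mm high, loose, beside the locker's right side. Origin: centre of its underside. Bystander.

How it is judged:
By the outcome, as a careful person would: the job done as asked, in the order asked, and still so for the second after the job is handed in, with the robot touching nothing.
It also fails if it takes over 69 s, if anything falls off the work surface, if the arm or the gripper's body presses on something with over 40 N, if the wrist force passes 120 N, or if a joint passes its speed limit or range.

## Working session

There is one attempt and no reset: what is moved stays moved. The work goes in short steps, each a Python script; the robot and the scene stay as the last script left them, time stands still between calls to the robot, and variables do not carry over. Pictures are saved under pics/ and viewed, about 8 in all and at most 12, crops included, and the job is handed in when it is done.

```bash
ls; mkdir -p pics; python3 - <<'E'
from plant import r, gripper_to, inverse_kinematics, vision, models, telemetry
import cv2
for n in ("scene","top"):
    im=vision.snapshot(n); cv2.imwrite(f"pics/{n}0.png",im[:,:,::-1])
    c=vision.get_calibration(n); print(n,c["position"],c["orientation"],c["fx"])
    for t in ("locker","face","left_dial_grip","right_dial_grip","cover_grip","jar_purple","torch","wax_tin"):
        m=models.mark_of(t,n); print(t,[( [round(float(v),4) for v in d["at"]],round(d["score"],2)) for d in m[:2]])
print(telemetry.current_t())
E
python3 -c "
import cv2,numpy as np
a=cv2.imread('pics/scene0.png');b=cv2.imread('pics/top0.png');cv2.imwrite('pics/both0.png',cv2.resize(np.vstack([a,b]),(0,0),fx=.78,fy=.78))"
```

```text
pics
scene [ 0.19908464 -0.75620205  0.66448942] [-0.38728332  0.86841473 -0.27912879  0.13399478] 463.3893860945587
locker [([0.4676, -0.3096, -0.0039], 0.97), ([0.489, -0.398, 0.0876], 0.39)]
face [([0.4434, -0.3589, 0.062], 0.84)]
left_dial_grip [([0.3822, -0.3388, 0.0834], 0.96)]
right_dial_grip [([0.4414, -0.3554, 0.062], 0.61)]
cover_grip [([0.5419, -0.3051, 0.129], 0.75)]
jar_purple []
torch []
wax_tin [([0.6768, -0.3392, 0.0001], 0.63)]
top [ 0.38001605 -0.24550498  0.95017144] [ 0.06029342 -0.69505171  0.71222051 -0.07752265] 366.6703672525939
locker []
face [([0.4383, -0.3539, 0.0687], 0.76)]
left_dial_grip [([0.3863, -0.3403, 0.0872], 0.86)]
right_dial_grip [([0.494, -0.3965, 0.0845], 0.56)]
cover_grip [([0.5475, -0.3064, 0.1262], 0.96)]
jar_purple [([0.5142, -0.1198, 0.0037], 0.7)]
torch [([0.5987, -0.1936, 0.0006], 0.75)]
wax_tin [([0.6732, -0.3394, -0.0001], 0.75)]
0.9
```

View pics/both0.png

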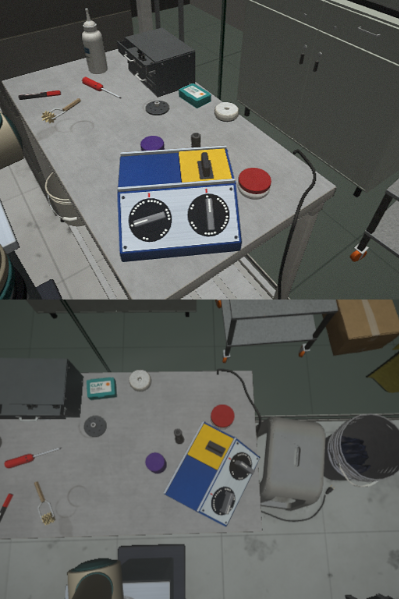

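The scene view shows the locker with its dial panel facing the camera and the cover on its right half. I'll zoom in for the dial states and for corners to fit the pose.

```bash
python3 - <<'E'
import cv2,numpy as np
a=cv2.imread('pics/scene0.png')[180:340,145:355];b=cv2.imread('pics/top0.png')[145:300,200:360]
a=cv2.resize(a,(780,594),interpolation=cv2.INTER_CUBIC);cv2.imwrite('pics/za.png',a)
b=cv2.resize(b,(619,600),interpolation=cv2.INTER_CUBIC);cv2.imwrite('pics/zb.png',b)
E
```

```text
(no output)
```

View pics/za.png

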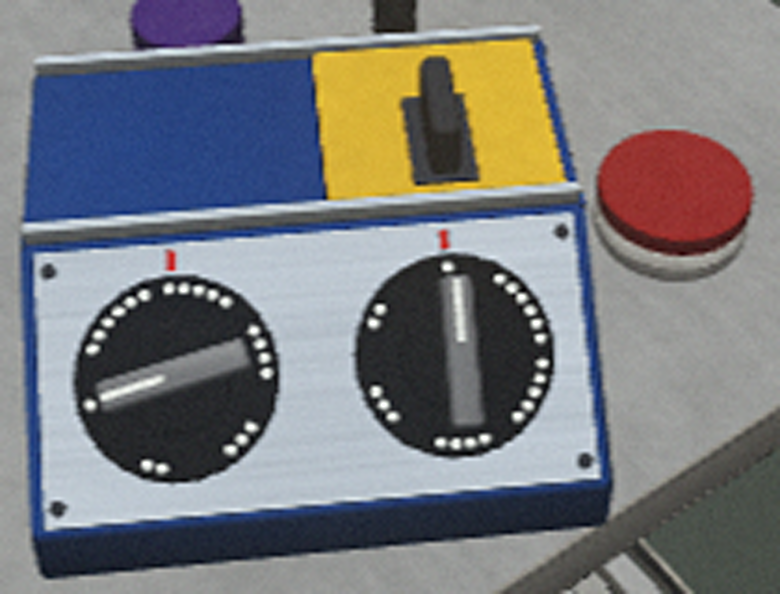

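View pics/zb.png

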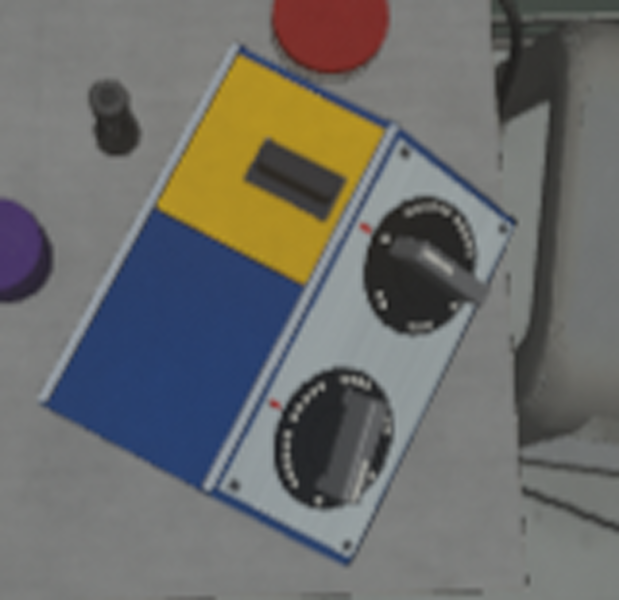

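Left dial: the white-line end points left and slightly down, so it sits at about 4.4 rad and needs roughly 1.3 rad counter-clockwise. Right dial: white end at the red mark, near 0. Next I'll fit the locker pose from corners in both views.

```bash
cat > geo.py <<'E'
import numpy as np
from scipy.spatial.transform import Rotation as R
def q2R(q): return R.from_quat(np.roll(q,-1)).as_matrix()
def R2q(M): return np.roll(R.from_matrix(M).as_quat(),1)
def proj(c,P,fish=False):
    p=(np.atleast_2d(P)-c["position"])@q2R(c["orientation"])
    if fish:
        rr=np.hypot(p[:,0],p[:,1]); k=np.arctan2(rr,p[:,2])/np.maximum(rr,1e-9)
    else: k=1/p[:,2]
    return np.c_[c["fx"]*p[:,0]*k+c["cx"],c["fy"]*p[:,1]*k+c["cy"]]
S=np.deg2rad(36)
RF=np.array([[np.cos(S),0,-np.sin(S)],[0,1,0],[np.sin(S),0,np.cos(S)]])  # face->locker
def f2l(p): return np.array([-.05,0,.06635])+RF@np.asarray(p)
def Rz(a): return R.from_euler('z',a).as_matrix()
E
python3 - <<'E'
from geo import *
from plant import vision,models,telemetry
from scipy.optimize import least_squares
s=lambda u,v:(145+(u+.5)*210/780-.5,180+(v+.5)*160/594-.5)
t=lambda u,v:(200+(u+.5)*160/619-.5,145+(v+.5)*155/600-.5)
L=.125
obs=[("scene",f2l([0,.06,.0075]),s(177,379)),("scene",f2l([0,-.06,.0075]),s(454,355)),
("scene",[-.1,L,.03],s(40,533)),("scene",[-.1,-L,.03],s(609,481)),("scene",[-.1,L,0],s(45,577)),("scene",[-.1,-L,0],s(607,523)),
("scene",[.115,L,.1127],s(37,62)),("scene",[.115,-L,.1127],s(539,28)),
("top",f2l([0,.06,.0075]),t(334,438)),("top",f2l([0,-.06,.0075]),t(420,265)),
("top",[-.1,L,.03],t(349,565)),("top",[-.1,-L,.03],t(516,221)),
("top",[.115,L,.1127],t(40,403)),("top",[.115,-L,.1127],t(238,44))]
cal={n:vision.get_calibration(n) for n in("scene","top")}
def res(x,full=False):
    o=[proj(cal[n],Rz(x[2])@p+[x[0],x[1],0])[0]-uv for n,p,uv in obs]
    return np.array(o) if full else np.ravel(o)
f=least_squares(res,[.467,-.31,1.08],loss='soft_l1')
print(f.x,np.rad2deg(f.x[2])); print(res(f.x,True).round(1).tolist())
x=f.x
for nm,p in (("Lgrip",f2l([0,.06,.022])),("Rgrip",f2l([0,-.06,.022])),("face",f2l([0,0,0]))): print(nm,Rz(x[2])@p+[x[0],x[1],0])
np.save('pose.npy',x)
c=models.mark_of("cover_grip","top")
cg=np.array([.5475,-.3064,.1262]);print("cover in locker",Rz(x[2]).T@(cg-[x[0],x[1],0]))
# bar directions: left bar ends in scene, white end first ; intersect with plane 37mm out
def ray(n,uv,h):
    c=cal[n];d=q2R(c["orientation"])@[(uv[0]-c["cx"])/c["fx"],(uv[1]-c["cy"])/c["fy"],1]
    M=(Rz(x[2])@RF).T; o=M@(c["position"]-(Rz(x[2])@f2l([0,0,0])+[x[0],x[1],0])); d=M@d
    return (o+d*(h-o[2])/d[2])
for nm,a,yc in(("L one",s(90,405),.06),("R one",s(448,267),-.06)):
    q=ray("scene",a,.0075)-[0,yc,0]; print(nm,q,np.arctan2(-q[1],q[0])%(2*np.pi))
for nm,a,b in(("Lbar",s(100,390),s(245,345)),("Rbar",s(456,277),s(470,424))):
    d=ray("scene",a,.037)-ray("scene",b,.037); print(nm,d,np.arctan2(-d[1],d[0])%(2*np.pi))
E
```

```text
[ 0.46817793 -0.31067461  1.0641465 ] 60.97110335953206
[[-0.2, -0.3], [0.3, -0.4], [-2.7, 2.3], [1.6, 1.1], [-1.5, 1.0], [0.5, 0.4], [-2.4, -1.7], [0.7, -2.0], [0.4, -0.1], [0.4, -0.2], [-0.4, 0.2], [0.2, -0.8], [-2.0, -0.7], [-1.9, -2.3]]
Lgrip [ 0.38517798 -0.33658511  0.08414837]
Rgrip [ 0.49010299 -0.39481519  0.08414837]
face [ 0.4439154  -0.35439336  0.06635   ]
cover in locker [ 0.0422287  -0.06728298  0.1262    ]
L one [-0.00805599  0.03675996  0.0075    ] 4.4966484736013985
R one [ 0.03756993 -0.00033631  0.0075    ] 0.008951468047073016
Lbar [-0.01307235  0.0597853   0.        ] 4.497121975881457
Rbar [0.06074147 0.00015548 0.        ] 6.280625644757475
```

Both corner residuals and network marks agree with the fit (yaw 61°). Next I'll check reachability for the dial turns and the cover slide.

```bash
python3 - <<'E'
from geo import *
from plant import *
import cv2
t0=telemetry.current_t()
r.move_to(fw([0,.06,.15]),R2q(tool(4.497,1)))
print(telemetry.current_t()-t0)
c=vision.get_calibration("wrist"); im=vision.snapshot("wrist")
for t,p in(("left_dial_grip",fw([0,.06,.022])),("right_dial_grip",fw([0,-.06,.022])),("face",fw([0,0,0])),("cover_grip",lw([.045,-.067,.1267]))):
    m=models.mark_of(t,"wrist"); print(t,[(np.round(d["at"]-p,4).tolist(),round(d["score"],2)) for d in m[:1]])
o=im[:,:,::-1].copy()
pts=[fw([0,.06,.0075]),fw([0,-.06,.0075])]+[fw([.0435*np.cos(a),.06*s+.0435*np.sin(a),.0075]) for s in(1,-1) for a in np.arange(0,6.28,.4)]+[lw([-.1,.125,.03]),lw([-.1,-.125,.03]),lw([.115,.125,.1127]),lw([.115,-.125,.1127]),lw([.045,-.067,.1407])]
o=cv2.resize(o,(0,0),fx=1.5,fy=1.5,interpolation=cv2.INTER_CUBIC)
for u,v in proj(c,np.array(pts),True)*1.5: cv2.circle(o,(int(u),int(v)),2,(0,255,0),-1)
cv2.imwrite('pics/w1.png',o); print(telemetry.current_t(),telemetry.current_wrist_force())
E
```

```text
1.05
left_dial_grip [([-0.0074, -0.002, -0.0003], 0.93)]
right_dial_grip [([-0.003, -0.0014, -0.001], 0.64)]
face [([0.0013, -0.0021, 0.002], 0.61)]
cover_grip [([0.0001, -0.0046, 0.0028], 0.95)]
2.25 [0.08333548 0.00509699 0.07326087]
```

View pics/w1.png

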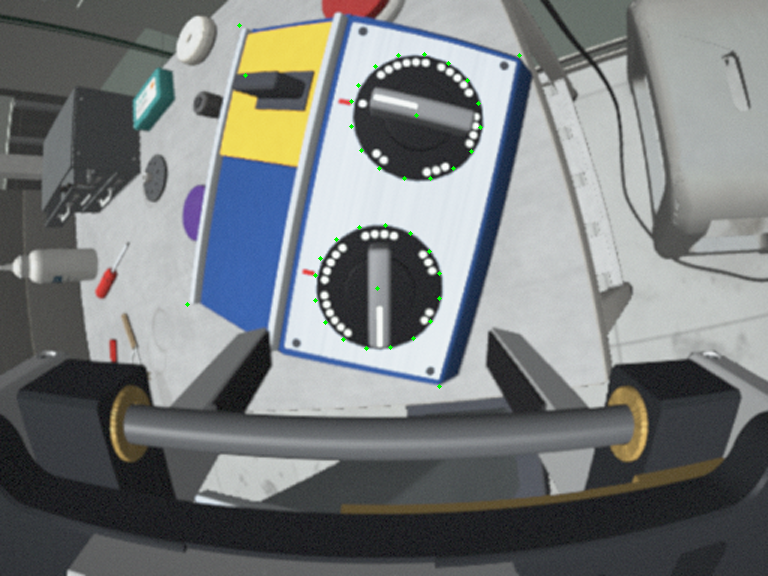

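Overlay (green) matches both dials: left at (378,288), right at (416,115), so the fit is good. Next I'll grip and turn the left dial.

```bash
cat >> geo.py <<'E'
def status(tag=""):
    from plant import telemetry as T
    n=RFW()
    print(tag,"t%.2f"%T.current_t(),"F_face",np.round(n.T@T.current_wrist_force(),1),"Tq_face",np.round(n.T@T.current_torque(),3),"q6 %.3f"%T.current_joints()[5],"open %.4f"%T.current_opening())
E
python3 - <<'E'
from geo import *
from plant import *
q=R2q(tool(4.497,1))
print(r.move_l(fw([0,.06,.043]),vel=.12,guard=8)); status("down")
gripper_to(0.0,40); status("grip")
th=4.497
j=np.array(telemetry.current_joints()); q0=j[5]
for i in range(3):
    j[5]-=.1; r.movej(j); status(f"turn {q0-j[5]:.2f}")
E
```

```text
False
down t3.29 F_face [ 0.6 -0.3  0.1] Tq_face [0.015 0.198 0.018] q6 0.458 open 0.0943
grip t4.49 F_face [-3.6 -0.4 -2.2] Tq_face [-0.039  0.82   0.008] q6 0.458 open 0.0136
turn 0.10 t4.74 F_face [-1.2 -0.5 -0.2] Tq_face [-0.051  0.474  0.15 ] q6 0.360 open 0.0137
turn 0.20 t4.99 F_face [-1.  -0.1 -0.2] Tq_face [0.024 0.499 0.123] q6 0.262 open 0.0136
turn 0.30 t5.24 F_face [-1.6 -0.1 -0.8] Tq_face [-0.013  0.473  0.09 ] q6 0.162 open 0.0137
```

```bash
python3 - <<'E'
from geo import *
from plant import *
import cv2
j=np.array(telemetry.current_joints())
for a in(-.2,-.55,-.905): j[5]=a; r.movej(j); status()
gripper_to(.06); status("open")
r.move_l(fw([0,.06,.15]),vel=.2)
r.move_to(fw([0,0,.2]),R2q(tool(0,-1)))
c=vision.get_calibration("wrist"); im=vision.snapshot("wrist"); np.save('w2.npy',im)
print([np.round(d["at"]-fw([0,-.06,.022]),4) for d in models.mark_of("right_dial_grip","wrist")],telemetry.current_t())
# rectify the panel: 3 px/mm at dot level
mm=np.mgrid[-45:46:.333,-115:115:.333]/1000
P=np.stack([-mm[0].ravel(),-mm[1].ravel(),np.full(mm[0].size,.0075)],1)
W=P@RFW().T+fw([0,0,0])
m=proj(c,W,True).astype(np.float32).reshape(*mm[0].shape,2)
o=cv2.remap(im[:,:,::-1].copy(),m,None,cv2.INTER_CUBIC)
for y in(60,-60): cv2.line(o,(int((115-y)*3),0),(int((115-y)*3),o.shape[0]),(0,255,0),1)
cv2.imwrite('pics/w2.png',o); print(o.shape)
E
```

```text
t5.67 F_face [-1.6 -0.5 -0.5] Tq_face [-0.048  0.543  0.167] q6 -0.196 open 0.0138
 t6.10 F_face [-1.1  0.7  0.1] Tq_face [-0.032  0.528  0.169] q6 -0.546 open 0.0136
 t6.53 F_face [-1.3 -0.4 -1.1] Tq_face [-0.084  0.425  0.16 ] q6 -0.901 open 0.0136
open t7.39 F_face [ 0.1 -0.5  0.2] Tq_face [-0.098  0.244 -0.001] q6 -0.905 open 0.0598
[array([ 0.0006, -0.002 , -0.0016])] 8.5833
(274, 691, 3)
```

View pics/w2.png

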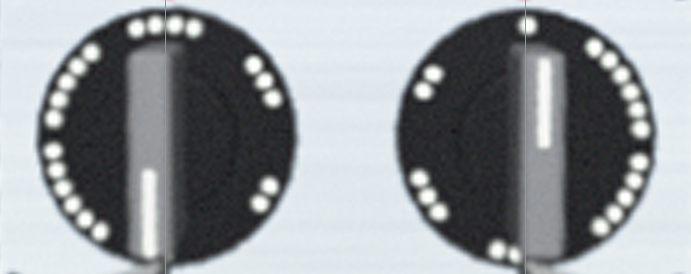

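Rectified panel: left dial's four dots are centred at the index (165,26) over its axis (167,136). Right dial's one dot is at (528,24), about 0.02 rad. Next I'll grip the right dial and feel for the stop.

```bash
python3 - <<'E'
from geo import *
from plant import *
r.move_to(fw([0,-.06,.15]),R2q(tool(.018,-1)))
print(r.move_l(fw([0,-.06,.043]),vel=.12,guard=8)); status("down")
gripper_to(0.0,60); status("grip")
n=RFW()[:,2]; j=np.array(telemetry.current_joints()); q0=j[5]; b=telemetry.current_torque()@n
log=[]
while j[5]-q0<2.8:
    j[5]+=.05; r.movej(j)
    tq=telemetry.current_torque()@n-b; a=telemetry.current_joints()[5]-q0
    log.append((round(a,3),round(float(tq),2)))
    if abs(tq)>.45: break
print(log[::4],log[-5:]); status("end")
E
```

```text
False
down t10.03 F_face [0.1 0.8 0.9] Tq_face [-0.049  0.234  0.044] q6 -0.734 open 0.0600
grip t10.82 F_face [-0.8 -0.7  0.2] Tq_face [-0.165  0.283  0.228] q6 -0.734 open 0.0135
[(np.float64(0.049), -0.37), (np.float64(0.248), -0.38), (np.float64(0.448), -0.46)] [(np.float64(0.248), -0.38), (np.float64(0.298), -0.4), (np.float64(0.348), -0.35), (np.float64(0.398), -0.21), (np.float64(0.448), -0.46)]
end t13.07 F_face [-0.1 -5.1 -2. ] Tq_face [-1.013  0.42  -0.227] q6 -0.286 open 0.0136
```

```bash
python3 - <<'E'
from geo import *
from plant import *
n=RFW()[:,2]; j=np.array(telemetry.current_joints()); q0=-.734; log=[]; hits=0
while j[5]-q0<2.8:
    j[5]+=.05; r.movej(j)
    tq=telemetry.current_torque()@n; a=telemetry.current_joints()[5]-q0
    log.append((round(float(a),3),round(float(tq),2)))
    if abs(tq)>.5: break
    if np.linalg.norm(telemetry.current_wrist_force())>30: print("force");break
print(log[::4],log[-6:]); status("end")
E
```

```text
[(0.496, -0.1), (0.697, -0.15), (0.897, -0.13), (1.097, -0.17), (1.297, -0.17), (1.497, -0.24), (1.697, -0.2)] [(1.547, -0.2), (1.597, -0.11), (1.647, -0.17), (1.697, -0.2), (1.747, -0.41), (1.798, -0.76)]
end t19.82 F_face [-3.9 -6.  -3.5] Tq_face [-1.129  0.819 -0.756] q6 1.064 open 0.0137
```

The torque rose from about 0.2 to 0.76 N m at roughly 1.75–1.8 rad: the bolt dropped. Next is the cover.

```bash
python3 - <<'E'
from geo import *
from plant import *
import cv2
gripper_to(.06); status("open"); r.move_l(fw([0,-.06,.15]),vel=.2)
T=tool(0,-1,.63); z=T[:,2]; tip=lw([.043,-.066,.1027+.019]); p=tip-.025*z
r.move_to(p-.1*z,R2q(T))
c=vision.get_calibration("wrist"); im=vision.snapshot("wrist")
m=models.mark_of("cover_grip","wrist"); x=pose()
print([(Rz(x[2]).T@(d["at"]-[x[0],x[1],0]),d["score"]) for d in m[:1]])
o=cv2.resize(im[:,:,::-1],(0,0),fx=1.5,fy=1.5); 
for u,v in proj(c,np.array([tip,lw([.041,-.066,.1407])]),True)*1.5: cv2.circle(o,(int(u),int(v)),3,(0,255,0),-1)
cv2.imwrite('pics/w3.png',o); status("above")
E
```

```text
open t20.68 F_face [0.1 0.4 0.4] Tq_face [ 0.029  0.201 -0.025] q6 1.064 open 0.0594Traceback (most recent call last):
  File "<stdin>", line 9, in <module>
TypeError: unsupported operand type(s) for -: 'list' and 'list'
```

```bash
python3 - <<'E'
from geo import *
from plant import *
import cv2
T=tool(0,-1,.63); z=T[:,2]; tip=lw([.043,-.066,.1027+.019])
c=vision.get_calibration("wrist"); im=vision.snapshot("wrist")
m=models.mark_of("cover_grip","wrist"); x=pose()
print([(Rz(x[2]).T@(np.array(d["at"])-np.array([x[0],x[1],0])),d["score"]) for d in m[:1]])
o=cv2.resize(im[:,:,::-1],(0,0),fx=1.5,fy=1.5); 
for u,v in proj(c,np.array([tip,lw([.041,-.066,.1407])]),True)*1.5: cv2.circle(o,(int(u),int(v)),3,(0,255,0),-1)
cv2.imwrite('pics/w3.png',o); status("above"); print(telemetry.current_ee_pos()-(tip-.125*z))
E
```

```text
[(array([ 0.04234636, -0.06481597,  0.1288    ]), 0.9)]
above t23.06 F_face [-0.6  0.3  0.2] Tq_face [-0.091  0.262  0.029] q6 -0.593 open 0.0601
[-9.90164223e-05 -1.81746218e-04 -1.78990783e-04]
```

View pics/w3.png

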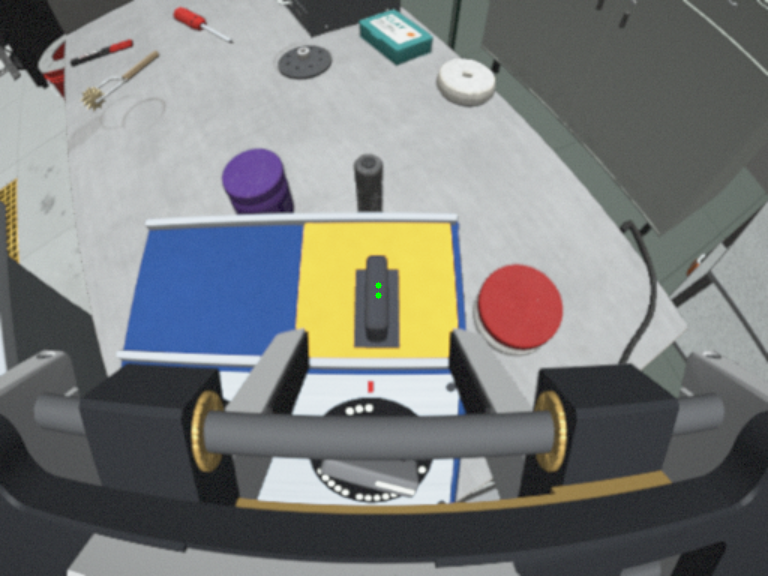

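The target points (378,285–295) sit on the tab, with jar, torch and tin clear. I'll grip and slide.

```bash
python3 - <<'E'
from geo import *
from plant import *
T=tool(0,-1,.63); z=T[:,2]; yl=Rz(pose()[2])[:,1]
tip=lw([.043,-.066,.1027+.019]); p=tip-.025*z
print(r.move_l(p,vel=.1,guard=8)); status("down")
gripper_to(0.,25); status("grip")
p=np.array(telemetry.current_ee_pos())
print(r.move_l(p+.1*yl,vel=.07,guard=15)); status("slid"); 
print(r.move_l(p+.115*yl,vel=.02,guard=10)); status("stop")
print("travel",(np.array(telemetry.current_ee_pos())-p)@yl)
E
```

```text
False
down t24.21 F_face [-0.4 -0.7  0.8] Tq_face [-0.07   0.227  0.017] q6 -0.632 open 0.0599
grip t24.98 F_face [-0.   4.6  2.4] Tq_face [ 0.748  0.245 -0.023] q6 -0.632 open 0.0137
False
slid t26.58 F_face [ 1.2  0.1 -2.2] Tq_face [-0.109  0.063 -0.041] q6 -0.745 open 0.0138
True
stop t27.04 F_face [ 1.3 -0.5  2.9] Tq_face [ 0.086  0.217 -0.026] q6 -0.753 open 0.0137
travel 0.10519064799960687
```

```bash
python3 - <<'E'
from geo import *
from plant import *
import cv2
T=tool(0,-1,.63); z=T[:,2]; yl=Rz(pose()[2])[:,1]
p=np.array(telemetry.current_ee_pos())
print(r.move_l(p+.006*yl,vel=.02,guard=12)); status("push"); p2=np.array(telemetry.current_ee_pos()); print((p2-p)@yl, telemetry.current_wrist_force()@yl)
gripper_to(.06); status("open")
p=np.array(telemetry.current_ee_pos()); r.move_l(p-.13*z,vel=.15)
r.move_to(fw([0,0,.3]),R2q(tool(0,-1)))
x=pose()
for n in("scene","top"):
    im=vision.snapshot(n); cv2.imwrite(f'pics/{n}9.png',im[:,:,::-1])
    for t in ("cover_grip","jar_purple","torch","wax_tin"):
        for d in models.mark_of(t,n)[:1]: print(n,t,np.round(d["at"],4),(Rz(x[2]).T@(np.array(d["at"])-np.array([x[0],x[1],0]))).round(4) if t=="cover_grip" else "",round(d["score"],2))
im=vision.snapshot("wrist"); status("away")
a=cv2.imread('pics/scene9.png')[160:340,145:375]; b=im[:,:,::-1]
b=cv2.resize(b,(480,360)); a=cv2.resize(a,(300,235)); b=np.hstack([b,cv2.copyMakeBorder(a,0,125,0,0,cv2.BORDER_CONSTANT)])
cv2.imwrite('pics/w9.png',b)
E
```

```text
True
push t27.29 F_face [ 1.2 -1.3  2.4] Tq_face [0.173 0.167 0.008] q6 -0.756 open 0.0134
9.289363844964866e-05 -1.2514529858575092
open t28.15 F_face [-0.4 -0.   0.4] Tq_face [-0.014  0.242  0.025] q6 -0.756 open 0.0601
top cover_grip [ 0.4535 -0.2567  0.1246] [0.0401 0.039  0.1246] 0.84
top jar_purple [ 0.5142 -0.1225  0.0042]  0.83
top torch [ 6.006e-01 -1.946e-01 -2.000e-04]  0.77
top wax_tin [ 0.6749 -0.34    0.0049]  0.74
away t30.51 F_face [0.2 0.8 0.3] Tq_face [-0.094  0.204 -0.014] q6 -0.719 open 0.0600
```

View pics/w9.png

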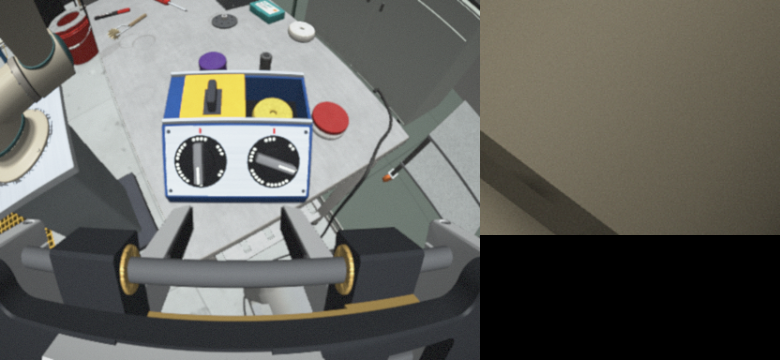

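The wrist view shows the cover on the left (tab at about (212,96)), the round yellow pad uncovered at (272,108), the left dial's four at its mark, and the jar, torch and tin still standing. The scene crop is blocked by the arm. I'm handing in.

```bash
python3 - <<'E'
from plant import *
r.sign_off(); print(telemetry.current_t())
E
```

```text
the job is handed in; nothing more can be done
the job is handed in; nothing more can be done
```

The locker is open and the job is handed in, at about 31 s on the robot's clock (limit 69 s).

- **Left dial:** I turned it from about 4.50 to about 3.14 rad. The rectified wrist picture showed the four dots within roughly 0.02 rad of the red mark.
- **Right dial:** I turned it clockwise from one. The torque rose from about 0.2 to 0.76 N m and the dial stopped at roughly 1.75–1.8 rad, so the bolt had dropped.
- **Cover:** I slid it 105.2 mm, at which point it hit its stop, and a second push moved it only 0.1 mm. I then let go and backed the arm away.

**Last checks:** The wrist picture showed the pad uncovered. The top camera put the tab 105 mm to the left of where it started. It put the jar, torch and tin within about 3 mm of their first readings, which is within its error. The highest wrist force I read was about 8 N.

**What didn't work:** The last scene-camera picture was blocked by the arm, so that camera gave no final check. My first feel of the right dial stopped early, at 0.45 rad, because I had subtracted a torque left over from the grip. I carried on using the absolute torque, and the bolt then dropped as described above.

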